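Swap the transport cap for the control knob on a purge valve and hold it pressed

TASK

Take the protective cap off the valve and hang it by its side loop on the hook of the stand, and let go of it. Then fit the black bar knob on the valve's D-shaped spindle, flat to flat and fully home, and press it all the way down against the spindle's spring. Finish while still holding the knob pressed down with the gripper - do not let go - and leave the elbow, the coupling and the tray of fittings where they are.

Things in the scene. Friction and masses are not known exactly. Their poses are not given: they have to be found in the camera images.
- valve: Brass valve on a fixed 110 x 110 x 8 mm steel plate. Origin: centre of the plate's underside, below the spindle's axis; z up. A copper outlet stub sticks out level to 72 mm from the axis towards the valve's +x (34 mm high) and shows which way the spindle's flat faces. Its round flat top is 56 mm across, 60 mm high; the cap rests on it at the start and hides the spindle.
- spindle_seat (a point): Centre of the shoulder of the steel D-shaped spindle, on its axis, 72 mm above the bench when up. The shaft rises 20 mm above this point: 16 mm diameter, one flat 4.5 mm from the axis facing +x (as the valve's +x), 2 mm chamfer at the tip. The shoulder is 24 mm across; the knob's underside lands on it. z up. It does not turn; it sinks with the spindle.
- spindle (a joint): How far the spindle is pressed down, in m: 0 = up (rest), 0.006 = down on its stop. Spring: about 4 N to start it, 10 N at 6 mm; comes back up when let go.
- cap: Loose white plastic cap, about 70 g: an upside-down cup, outer diameter 46 mm, 45 mm high, wall 4 mm, 40 mm deep inside, open below. The spindle inside stands 32 mm above the valve's top, so lift it 40 mm straight up first. A flat side loop like a mug's handle sticks out to its +y, at the start roughly to the robot's left. Origin: centre of its open underside; z up.
- cap_mid (a point): Centre of the cap's round body, 22.5 mm above its rim. Same axes as the cap. Grip the body across its 46 mm diameter along x (the loop is in the way along y).
- cap_loop (a point): Centre of the opening of the cap's side loop: 34 mm from the cap's axis along +y, 22 mm above the rim. The opening is 22 mm wide (y) and 34 mm high (z), open along the cap's x; strap 4 mm thick and 10 mm wide. Outermost point of the loop 49 mm from the cap's axis.
- hook: Fixed steel stand: round foot 90 mm across and 12 mm high, post 14 mm thick and 192 mm high, and one level arm, 8 mm thick, its axis 180 mm above the bench, reaching from the post towards -x of the stand. Origin: centre of the foot's underside; z up. Let go, the cap swings down to hang under the arm.
- hook_mid (a point): Point on the axis of the hook's level arm, 45 mm out from the post's axis, 180 mm above the bench: the place for the loop. Axes as the stand (arm runs along x, free end towards -x).
- hook_tip (a point): Centre of the rounded free end of the hook: 85 mm from the post's axis towards -x of the stand, 10 mm above the arm's axis (the last 10 mm slope up to it). 8 mm thick.
- knob: Loose black plastic bar knob, about 60 g, 51 mm high, standing on the bench on its round hub (32 mm across, 27 mm high). On the hub is a bar grip along x: 16 mm wide (y), 50 mm long, 27 to 51 mm high; a pointed sloping nose lengthens its +x end to 41 mm from the axis. White line on top. Origin: centre of the underside; z up.
- knob_mid (a point): Centre of the knob, 25.5 mm above its underside, on its axis. Same axes. Grip the bar above the hub, across y.
- knob_foot (a point): Centre of the knob's underside, the mouth of its D-shaped bore: 22 mm deep, 18 mm across, its flat 5.5 mm from the axis on the nose side (+x). So the nose must point as the spindle's flat and the outlet stub do, within about 8 degrees. Same axes as the knob. Lies on the spindle's shoulder centre when the knob is fully home.
- elbow: Loose copper elbow lying on the bench, legs 34 mm long along its +x and +y, 25 mm thick. To be left alone. Origin: under its corner.
- coupling: Loose brass coupling, a ring 36 mm across and 34 mm high. To be left alone. Origin: centre of its underside.
- tray: Loose clear tray of copper fittings, 100 x 150 x 45 mm (x, y, z), 0.7 kg. To be left alone. Origin: centre of its underside.
Things that resemble listed ones, but are neither listed nor needed, are in the scene too. What is meant by the valve is not pink, and is the larger of those in its own colour.

How it is judged (in metres and radians):
On the way, in this order (a step that is already met when the one before it is completed fails the run):
1. the cap hangs by its loop on the hook's arm and is let go (x of cap_loop in the frame of hook_mid between -0.05 and 0.05 m and y of cap_loop in the frame of hook_mid between -0.016 and 0.016 m and z of cap_loop in the frame of hook_mid between -0.016 and 0.016 m and contact force between cap and hook above 0.2 N and contact force between cap and the fingers below 0.1 N and contact force between cap and valve below 0.05 N), for 0.2 s.
2. the knob sits on the spindle, flat to flat and fully home (z of knob_foot in the frame of spindle_seat between -0.003 and 0.003 m and horizontal distance between knob_foot and spindle_seat below 0.004 m and angle between the x axis of knob_foot and the x axis of spindle_seat, either way round below 0.3 rad and angle between the z axis of knob_foot and the z axis of spindle_seat, either way round below 0.1 rad), for 0.2 s.
At the end, for the whole second after the job is handed in: Knob fully home (within 3 mm in height, 4 mm sideways, flats matched, tilt under 0.1 rad), held by the fingers (over 2 N), spindle at least 4.5 mm down; cap released and nearly still on the hook arm, arm within 16 mm of loop centre. Bystanders moved under 30 mm (all of step 1 and all of step 2 and value of joint spindle above 0.0045 m and contact force between knob and the fingers above 2 N and linear speed of cap below 0.08 m/s); the arm keeps its last pose, push and grip.
It fails at once if the elbow is moved over 30 mm (distance of elbow from where it was at the start of the episode above 0.03 m).
It fails at once if the coupling is moved over 30 mm (distance of coupling from where it was at the start of the episode above 0.03 m).
It fails at once if the tray is moved over 30 mm (distance of tray from where it was at the start of the episode above 0.03 m).
It also fails if it takes over 58 s, if anything falls off the work surface, if the arm or the gripper's body presses on something with over 40 N, if the wrist force passes 120 N, or if a joint passes its speed limit or range.

ROBOT

A 7-joint arm with a two-finger parallel gripper is mounted at the origin on the work surface. World frame = base frame: x ahead of the robot, y to its left, z up, the work surface at z = 0. Lengths are in m, angles in degrees, forces in N, time in s.
With the tool pointing down it reaches from about 0.35 to 0.775 m from the base axis. Payload 3.1 kg.
Tool frame: the origin (TCP) lies on the centre line of the jaws, within the pads' length; the fingertips stand 17 mm ahead of it and the grasp point (between the pads) lies 2 mm behind it (robot.tip_reach is the distance from the TCP to the fingertips, in m); z points along the fingers, y is the line along which they close (so a half turn about z gives the same grasp; the last joint's range is limited). The gripper opens to 85 mm and grips with 20 to 120 N. Pads are 22 mm wide; open, the fingers measure 114 mm over their backs; the gripper's body (76 mm by 85 mm) begins 54 mm behind the grasp point. The pads swing forward as they close: fully open they stand 13 mm farther back than shut.
Start: joints at [-74.525, 17.813, 0.802, 86.603, -0.252, 75.585, -1.558], TCP at [0.169, 0.524, 0.248] pointing down, gripper open.
Joint ranges: [-154.91, 154.91], [-16.99, 109.72], [-72.82, 74.43], [7.12, 147.25], [-82.49, 262.49], [11.32, 116.49], [-174.64, 174.64]. Speed limits (degrees/s): [159.86, 159.86, 180, 180, 180, 180, 180].

INTERFACE

Orientations are given as [roll, pitch, yaw] about the fixed x, y, z axes, in that order (R = Rz(yaw) Ry(pitch) Rx(roll)).
In Python, from station import robot, fingers, vision, workorder, recognise gives the robot as it stands. Calls block until the motion is done:
- robot.move_to(position, orientation): joint-space move of the TCP to a pose.
- robot.line_to(position, orientation=None, velocity=0.15, f_stop=None): straight line of the TCP; orientation=None keeps the orientation; velocity is the mean speed in m/s. With f_stop (N) it stops when the force on the tool has changed by that much, and returns True; else False.
- robot.move_j(angles): joint-space move.
- fingers.gripper_to(opening, force=None): opening from 0.0 (shut) to 1.0 (fully open); force is the grip in N (None keeps the last); returns when the fingers have stopped.
- robot.pause(seconds).
- robot.inverse_kinematics(position, orientation): joint angles nearest the present ones, or None.
- vision.grab_frame(name): name is "side" or "top" or "wrist"; returns the picture (420x560x3 uint8, red, green, blue); there is no depth.
- vision.calibration(name): a dict with "mtx" (3x3 intrinsics, pixels), "extrinsics" (4x4, takes a point from world to camera coordinates); the wrist camera has in their place "T_tool_cam" (4x4, takes a point from camera to tool coordinates, whose origin is the TCP and whose axes are the flange's). Camera axes: x right, y up, looking along -z (the intrinsics and any distortion apply to the point x, -y, -z); pixel columns grow to the right and rows downward; lengths in m; the calibration is good to about 2 mm. A picture is of the moment at which its call begins: read the wrist's pose just before it. calibration takes no time and is no camera call.
A pose or a line that the arm cannot do raises robot.PlanningError and nothing moves.
- workorder.close_job(): hands the job in; it is judged then, once.
Trained networks look in the newest picture that a camera, given by its name, has taken for a name from the list of things; names that differ only in an ending like _2 or _b are one class to them, and where a whole thing is asked for, a point or a joint stands for the part that bears it (a point fixed in the world has none). Each returns a list of dicts, best first, with "p" (0 to 1); they miss things now and then, are a little off and sometimes report something else, mostly with a low value. They report only what shows in the picture. A call takes as long as a camera call. They do not tell look-alikes from the thing itself.
- recognise(label, camera): "rect" ([centre column, centre row, width, height] in pixels, round what is visible of it).
Readings, each from a call of its own:
- robot.current_time_s(): time.
- robot.current_joint_positions(): joint angles.
- robot.current_dq(): joint speeds.
- robot.current_joint_torque(): joint torques, N m.
- robot.current_tool_pos(): TCP position.
- robot.current_eef_rot(): TCP orientation.
- robot.current_contact_force(): force on the tool from outside, world axes, zero at the start.
- robot.current_torque(): the same for the moment, N m.
- robot.current_finger_gap(): opening from 0.0 (shut) to 1.0 (fully open).
- robot.current_gripper_force(): force on a finger pad.
Only numpy, scipy, OpenCV 4.12 (cv2) and the standard library are available. Lean on these libraries where they do the work, as an engineer would, in place of code of your own. Each camera call takes 0.05 s, during which the arm holds its last target. There are 200 camera calls.

## Working session

There is one attempt and no reset: what is moved stays moved. The work goes in short steps, each a Python script; the robot and the scene stay as the last script left them, time stands still between calls to the robot, and variables do not carry over. Pictures are saved under pics/ and viewed, at most 10 in all, crops included, and the job is handed in when it is done.

```bash
mkdir -p pics; ls
cat > h.py <<'E'
import numpy as np, cv2
from station import robot, fingers, vision, workorder, recognise
def save(n,im,s=1):
    cv2.imwrite('pics/'+n, cv2.resize(im[:,:,::-1],None,fx=s,fy=s,interpolation=cv2.INTER_CUBIC))
E
python3 - <<'E'
from h import *
print(robot.current_time_s(), robot.current_tool_pos(), robot.current_eef_rot())
for c in ('top','side'):
    im=vision.grab_frame(c); save(c+'0.png',im,1.4); k=vision.calibration(c)
    print(c,np.round(k['mtx'],1).tolist(),np.round(k['extrinsics'],4).tolist(),[x for x in k])
    for n in ('valve','cap','hook','knob','elbow','coupling','tray'):
        print(n,[(np.round(d['rect']).tolist(),round(d['p'],2)) for d in recognise(n,c)])
k=vision.calibration('wrist');print(k)
E
```

```text
pics
0.0 [0.16850656 0.52282937 0.24723253] [-1.79866884e+02  4.35442908e-03  1.62137510e+02]
top [[475.7, 0.0, 285.7], [0.0, 475.7, 207.8], [0.0, 0.0, 1.0]] [[-0.0042, -1.0, 0.0053, 0.0034], [0.9979, -0.0038, 0.0641, -0.5297], [-0.0641, 0.0056, 0.9979, -1.1388], [0.0, 0.0, 0.0, 1.0]] ['mtx', 'extrinsics']
valve [([304.0, 206.0, 48.0, 55.0], 0.98), ([200.0, 131.0, 34.0, 38.0], 0.72), ([373.0, 239.0, 26.0, 19.0], 0.64), ([300.0, 210.0, 28.0, 16.0], 0.44)]
cap [([299.0, 207.0, 31.0, 20.0], 0.72)]
hook [([195.0, 200.0, 43.0, 54.0], 0.85)]
knob [([374.0, 237.0, 29.0, 22.0], 0.69), ([298.0, 210.0, 31.0, 20.0], 0.43)]
elbow [([381.0, 169.0, 21.0, 23.0], 0.67), ([192.0, 198.0, 35.0, 48.0], 0.17)]
coupling [([225.0, 274.0, 14.0, 19.0], 0.62), ([298.0, 208.0, 30.0, 19.0], 0.2)]
tray [([302.0, 112.0, 67.0, 54.0], 0.62), ([305.0, 206.0, 48.0, 62.0], 0.45)]
side [[443.0, 0.0, 284.4], [0.0, 443.0, 207.4], [0.0, 0.0, 1.0]] [[0.8285, -0.5599, 0.0114, -0.4453], [0.3344, 0.5109, 0.7919, -0.295], [-0.4492, -0.6523, 0.6105, -0.6949], [0.0, 0.0, 0.0, 1.0]] ['mtx', 'extrinsics']
valve [([293.0, 273.0, 76
[... 236 characters left out ...]
 35.0], 0.22)]
elbow [([395.0, 316.0, 25.0, 26.0], 0.72)]
coupling [([180.0, 249.0, 23.0, 19.0], 0.88)]
tray [([373.0, 229.0, 80.0, 67.0], 0.82), ([287.0, 245.0, 32.0, 35.0], 0.27)]
{'mtx': array([[377.31775718,   0.        , 277.79192999],
       [  0.        , 377.31775718, 201.17181647],
       [  0.        ,   0.        ,   1.        ]]), 'T_tool_cam': array([[ 1.48447328e-03,  9.65225831e-01,  2.61413258e-01,
         6.60711103e-02],
       [ 9.99998654e-01, -1.61547470e-03,  2.86238841e-04,
        -3.39726364e-04],
       [ 6.98591629e-04,  2.61412481e-01, -9.65226930e-01,
        -1.25002343e-01],
       [ 0.00000000e+00,  0.00000000e+00,  0.00000000e+00,
         1.00000000e+00]])}
```

View pics/top0.png

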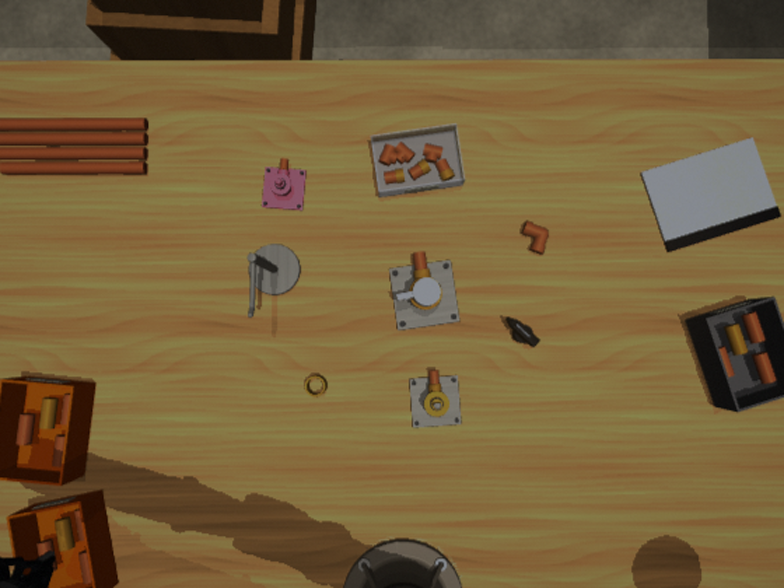

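View pics/side0.png

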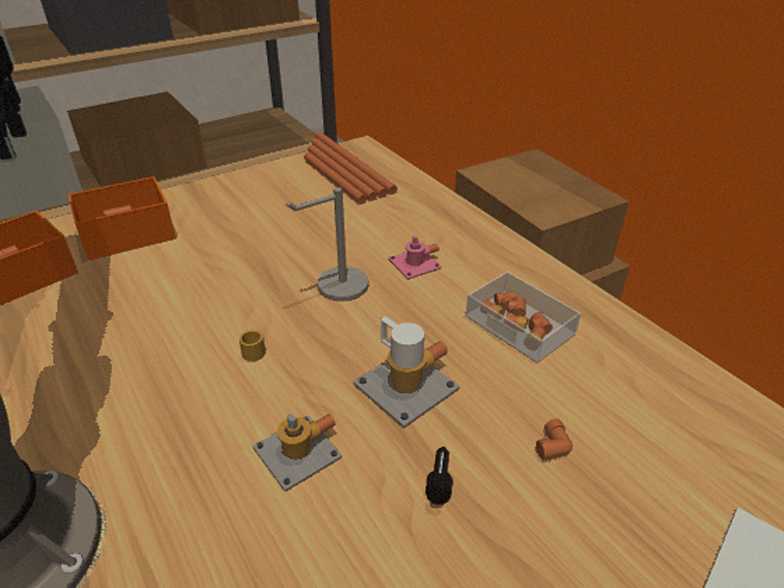

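The top picture (1.4× scale) shows three valves. One is pink at (283,187). One is a large brass valve with the white cap at (424,292), and one is a smaller brass valve at (435,400). The large brass one fits: it isn't pink, it's the larger of its colour, and it carries the cap. The hook is at (252,258) with its arm towards the robot, and the knob is at (521,332) with its nose up-left. I'll confirm with one enlarged crop.

```bash
cat >> h.py <<'E'
def ray(c,uv):
    k=vision.calibration(c); 
    if c=='wrist': raise ValueError
    E=k['extrinsics']; K=k['mtx']
    d=np.array([(uv[0]-K[0,2])/K[0,0],-(uv[1]-K[1,2])/K[1,1],-1.])
    R=E[:3,:3]; return -R.T@E[:3,3], R.T@d
def at_z(c,uv,z):
    o,d=ray(c,uv); return o+d*(z-o[2])/d[2]
def proj(c,p):
    k=vision.calibration(c); q=k['extrinsics'][:3,:3]@np.asarray(p)+k['extrinsics'][:3,3]
    return k['mtx'][0,2]+k['mtx'][0,0]*q[0]/-q[2], k['mtx'][1,2]-k['mtx'][1,1]*q[1]/-q[2]
E
python3 - <<'E'
from h import *
im=vision.grab_frame('top'); save('crop.png',im[120:300,165:405],3.3)
s=1/1.4
for n,uv,z in [('captop',(427,291),.105),('loopouter',(396,296),.082+.0),('stubend',(418,256),.034),
  ('c1',(389,270),.008),('c2',(450,261),.008),('c3',(460,319),.008),('c4',(398,328),.008),
  ('foot',(275,269),.012),('posttop',(252,258),.192),('tip',(251,315),.19),('nose',(505,318),.035),('tail',(534,342),.051)]:
    print(n,at_z('top',np.array(uv)*s,z).round(4))
E
```

```text
captop [ 0.5236 -0.0417  0.105 ]
loopouter [0.5171 0.0081 0.082 ]
stubend [ 0.5884 -0.0299  0.034 ]
c1 [0.567  0.0202 0.008 ]
c2 [ 0.5824 -0.0869  0.008 ]
c3 [ 0.4807 -0.1034  0.008 ]
c4 [0.4654 0.0048 0.008 ]
foot [0.5691 0.2191 0.012 ]
posttop [0.5679 0.2202 0.192 ]
tip [0.4839 0.2213 0.19  ]
nose [ 0.4815 -0.1776  0.035 ]
tail [ 0.4407 -0.2231  0.051 ]
```

View pics/crop.png

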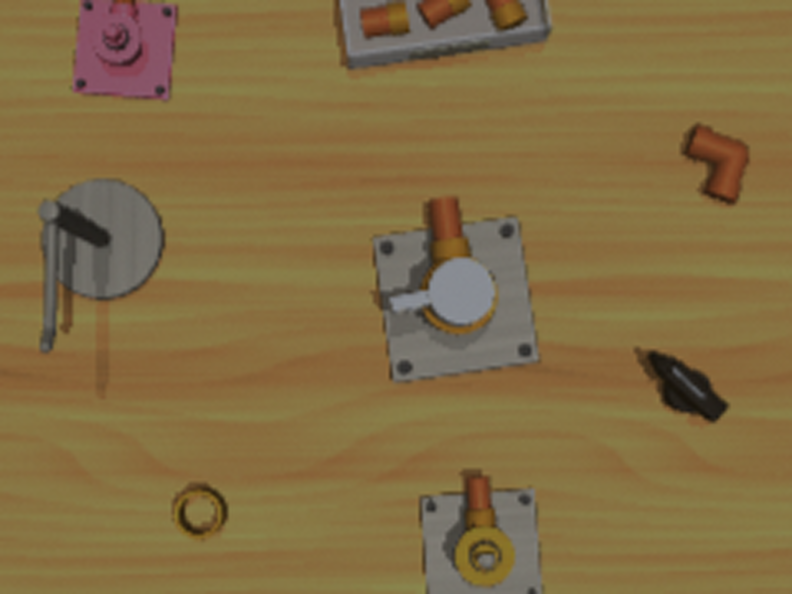

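Confirmed: the large plate with the cap at crop pixel (460,292) is bigger than the lower brass valve at (482,555). Next I'll move above it and take one close wrist look with the predicted points drawn on it.

```bash
cat >> h.py <<'E'
from scipy.spatial.transform import Rotation as Ro
def wpose():
    T=np.eye(4); T[:3,:3]=Ro.from_euler('xyz',robot.current_eef_rot(),degrees=True).as_matrix(); T[:3,3]=robot.current_tool_pos()
    return T@vision.calibration('wrist')['T_tool_cam']
def wproj(T,p):
    K=vision.calibration('wrist')['mtx']; q=T[:3,:3].T@(np.asarray(p)-T[:3,3])
    return np.array([K[0,2]+K[0,0]*q[0]/-q[2],K[1,2]-K[1,1]*q[1]/-q[2]])
def wat(T,uv,z):
    K=vision.calibration('wrist')['mtx']
    d=T[:3,:3]@np.array([(uv[0]-K[0,2])/K[0,0],-(uv[1]-K[1,2])/K[1,1],-1.]); return T[:3,3]+d*(z-T[2,3])/d[2]
def rz(deg): return Ro.from_euler('z',deg,degrees=True).as_matrix()
def P(c,yaw,off): return np.array([c[0],c[1],0])+rz(yaw)@np.array(off,float)
V=(.5238,-.0415); VY=8.3; CY=7.5
E
python3 - <<'E'
from h import *
robot.move_to([V[0],V[1]-.03,.26],[180,0,90+CY])
T=wpose(); im=vision.grab_frame('wrist').copy()
np.save('T1.npy',T); save('w1raw.png',im)
pts=[P(V,VY,(sx*.055,sy*.055,.008)) for sx in(1,-1) for sy in(1,-1)]+[P(V,VY,(.072,0,.034)),P(V,CY,(0,.049,.08))]
pts+=[P(V,CY,(.023*np.cos(a),.023*np.sin(a),.105)) for a in np.linspace(0,6.28,9)[:-1]]
for p in pts:
    u=wproj(T,p); cv2.circle(im,(int(u[0]),int(u[1])),3,(255,0,255),1)
save('w1.png',im,1.4); print(robot.current_time_s(),robot.current_tool_pos(),robot.current_eef_rot())
E
```

```text
3.3583 [ 0.52407199 -0.06992683  0.25975683] [-1.79984134e+02 -3.54788746e-02  9.76609526e+01]
```

View pics/w1.png

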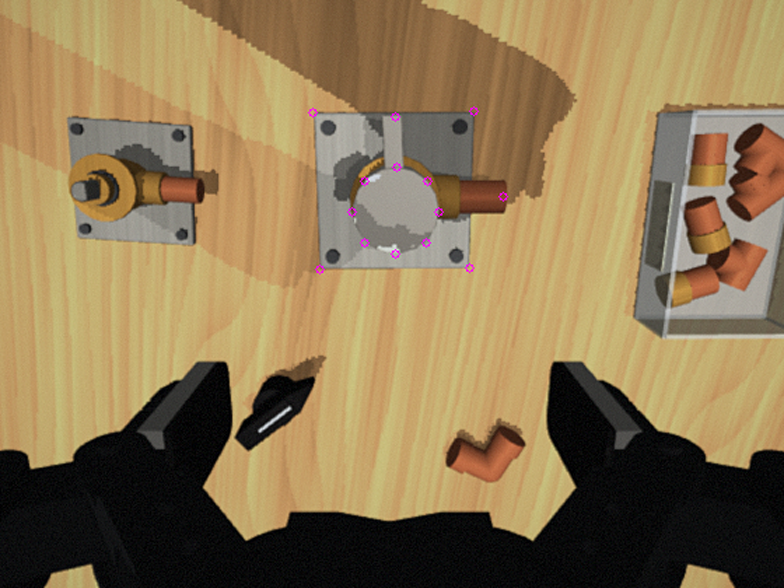

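The predictions match to about 1–2 mm: plate corners at (314,113) and (471,268), cap centre at (395,210). I'll grip the cap, lift it and carry it to just in front of the hook tip.

Run:
```python
from h import *
T=np.load('T1.npy')
a=wat(T,np.array([260,432])/1.4,.051);b=wat(T,np.array([291,408])/1.4,.051);n=wat(T,np.array([314,378])/1.4,.035)
print('knob line',a,b,'dir',np.degrees(np.arctan2(*(b-a)[1::-1])),'nose',n)
o=[180,0,90+CY]
robot.line_to([V[0],V[1],.13],o,velocity=.2)
robot.line_to([V[0],V[1],.088],velocity=.1)
fingers.gripper_to(0.0,40)
print('gap',robot.current_finger_gap(),robot.current_gripper_force())
robot.line_to([V[0],V[1],.26],velocity=.15)
print('gap',robot.current_finger_gap(),robot.current_gripper_force(),robot.current_time_s())
H=np.array([.5685,.2200]); HY=-0.8
# cap axis target; loop centre at +34mm cap y ; z: grasped tcp .088 <-> loop z .082
o2=[180,0,90+HY]
loop=P(H,HY,(-.125,0,0)); c=loop+rz(HY)@np.array([0,-.034,0])
robot.move_to([c[0],c[1],.26],o2)
robot.line_to([c[0],c[1],.187+.006],velocity=.15)
for cam in('wrist','top','side'):
    T=wpose(); im=vision.grab_frame(cam).copy()
    f=(lambda p:wproj(T,p)) if cam=='wrist' else (lambda p:proj(cam,p))
    t=robot.current_tool_pos(); lc=np.array([t[0],t[1],0])+rz(HY)@np.array([0,.034,0]); lc[2]=t[2]-.006
    for p in [P(H,HY,(x,0,.18)) for x in(-.075,-.045,0)]+[P(H,HY,(-.085,0,.19)),lc]:
        u=f(p); cv2.circle(im,(int(u[0]),int(u[1])),2,(255,0,255),1)
    if cam=='wrist': A=im
    else:
        u=f(lc); r=int(max(0,u[1]-100)); q=int(max(0,u[0]-140)); save('x.png',im)
        C=cv2.resize(im[r:r+200,q:q+280],(560,420)) ; 
        if cam=='top': B=C
        else: D=C
save('h1.png',np.vstack([np.hstack([A,B])[::1],np.hstack([D,np.zeros_like(D)])]),.7)
print(robot.current_tool_pos(),robot.current_eef_rot(),robot.current_time_s(),robot.current_finger_gap())
```

```text
knob line [ 0.45160038 -0.21596036  0.051     ] [ 0.47173793 -0.19420066  0.051     ] dir 47.21722346192625 nose [ 0.48401644 -0.1771332   0.035     ]
gap 0.5206383680624461 41.02997498412151
gap 0.5260750259057291 40.83934594702441 6.5
[0.44421094 0.18773052 0.19423326] [ 1.79863481e+02 -7.26406634e-02  8.91640958e+01] 8.2083 0.5209038754447992
```

View pics/h1.png

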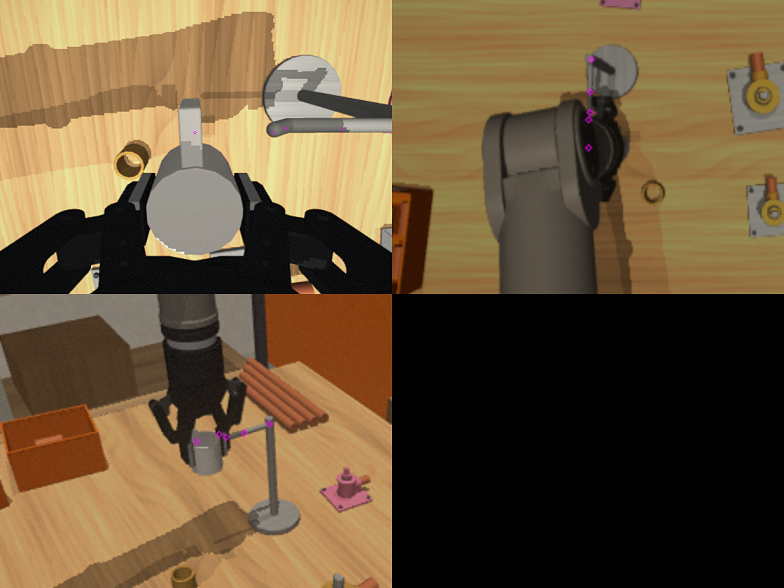

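The side view shows the predicted hook points lying on the arm, with the arm axis and loop centre aligned: tip at (272,130) and loop at (192,130) in the wrist panel. I'll thread the loop on, lower it and release.

```bash
cat >> h.py <<'E'
H=np.array([.5685,.2200]); HY=-0.8
E
python3 - <<'E'
from h import *
c=P(H,HY,(-.055,-.034,0))
print(robot.line_to([c[0],c[1],.193],velocity=.08,f_stop=5),robot.current_tool_pos())
print(robot.line_to([c[0],c[1],.167],velocity=.04,f_stop=2.5),robot.current_tool_pos(),robot.current_contact_force())
ims=[vision.grab_frame('side')]
fingers.gripper_to(0.85); robot.pause(.8)
ims.append(vision.grab_frame('side')); ims.append(vision.grab_frame('wrist'))
u=proj('side',P(H,HY,(-.045,-.01,.17))); r,q=int(u[1]-75),int(u[0]-100); print(r,q)
save('h2.png',np.hstack([cv2.resize(i[max(r,0):r+150,q:q+200],(400,300)) for i in ims[:2]]+[cv2.resize(ims[2],(400,300))]),.66)
print(robot.current_time_s(),robot.current_contact_force())
E
```

```text
False [0.51255327 0.18684491 0.19288165]
True [0.51262982 0.18683003 0.17240542] [0.66020362 0.18199451 1.76106989]
76 125
11.0917 [0.33753892 0.95806618 0.19265347]
```

View pics/h2.png

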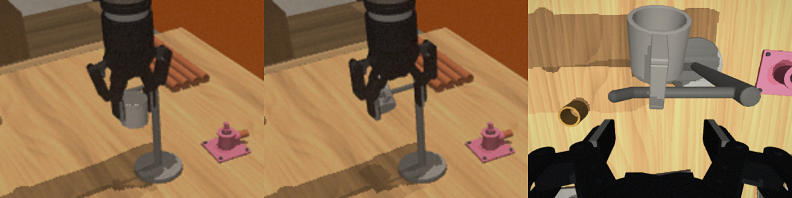

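The cap now hangs by its loop on the arm, with its mouth turned towards +y at wrist panel (658,60), and the fingers are clear. I'll retreat and take a close look at the knob.

Run:
```python
from h import *
t=robot.current_tool_pos()
robot.line_to([t[0],t[1],.27],velocity=.2)
ky=48; k=np.array([.457,-.206])
s=P(k,ky,(-.02,0,.2))
robot.move_to(s,[180,0,ky])
T=wpose(); im=vision.grab_frame('wrist').copy(); np.save('T2.npy',T)
for p in [P(k,ky,o) for o in((.025,.008,.051),(.025,-.008,.051),(-.025,.008,.051),(-.025,-.008,.051),(.041,0,.027),(0,0,.051))]+[P(k,ky,(.016*np.cos(a),.016*np.sin(a),.027)) for a in np.linspace(0,6.28,9)]:
    u=wproj(T,p); cv2.circle(im,(int(u[0]),int(u[1])),2,(255,0,255),1)
u=wproj(T,P(k,ky,(0,0,.04))).astype(int); r,q=max(0,u[1]-105),u[0]-140; print(r,q)
save('k1.png',im[r:r+210,q:q+280],2.8)
im=vision.grab_frame('side'); u=proj('side',P(H,HY,(-.045,0,.15))); r2,q2=int(u[1])-50,int(u[0])-70
save('h3.png',im[r2:r2+100,q2:q2+140],4); print(r2,q2,robot.current_time_s())
```

```text
58 137
107 154 13.3833
```

View pics/k1.png

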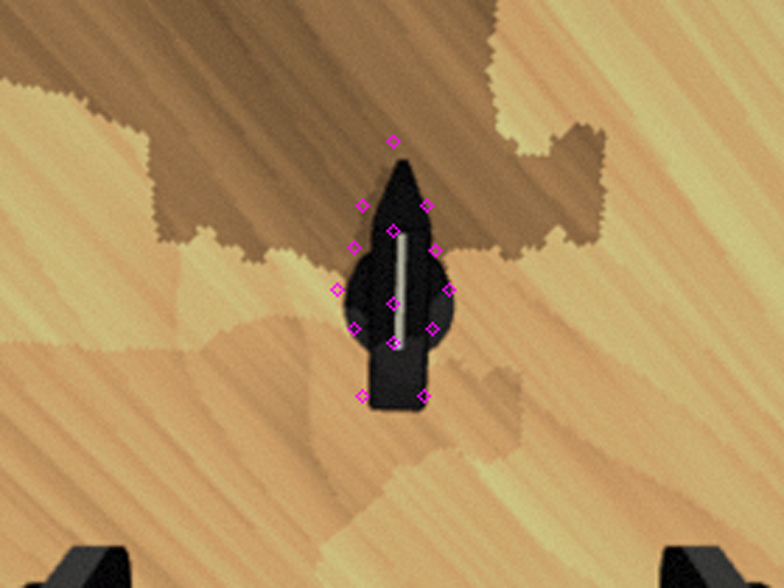

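View pics/h3.png

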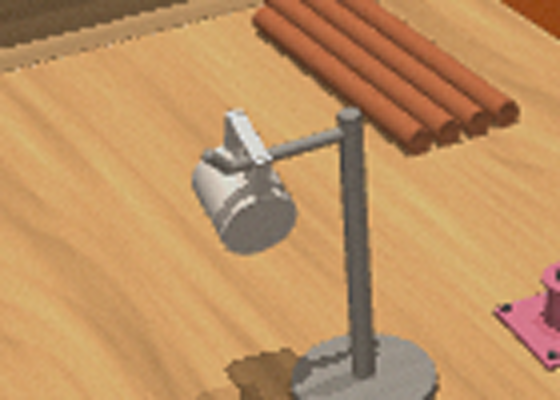

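The knob is about 4 mm behind and 1.6 mm to the right of the overlay, and its line runs from (403,234) to (398,348), so its yaw is about 45.5°. The cap hangs freely on the arm. I'll pick up the knob and take a look short of the spindle, with both in view.

Run:
```python
from h import *
k=P((.457,-.206),48,(-.0039,-.0016,0)); ky=45.5; o=[180,0,ky]
robot.move_to([k[0],k[1],.12],o)
print(robot.line_to([k[0],k[1],.046],velocity=.1,f_stop=8),robot.current_tool_pos())
fingers.gripper_to(0,70); print('gap',robot.current_finger_gap(),robot.current_gripper_force())
robot.line_to([k[0],k[1],.21],velocity=.2)
s=P(V,VY,(-.07,0,.21)); robot.move_to(s,[180,0,VY])
print(robot.inverse_kinematics([V[0],V[1],.11],[180,0,VY]))
robot.pause(.3)
T=wpose(); im=vision.grab_frame('wrist').copy(); np.save('T3.npy',T); save('p_raw.png',im)
t=robot.current_tool_pos(); y=robot.current_eef_rot()[2]; print(t,y)
g=lambda p: np.r_[0,0,t[2]-.046]+P(t,y,p)
for p in [g(q) for q in((.025,.008,.051),(.025,-.008,.051),(-.025,.008,.051),(-.025,-.008,.051))]+[P(V,VY,q) for q in [(sx*.055,sy*.055,.008) for sx in(1,-1) for sy in(1,-1)]]+[P(V,VY,(.006*np.cos(a),.006*np.sin(a),.092)) for a in np.linspace(0,6.28,9)]+[P(V,VY,(.012*np.cos(a),.012*np.sin(a),.072)) for a in np.linspace(0,6.28,9)]:
    u=wproj(T,p); cv2.circle(im,(int(u[0]),int(u[1])),1,(255,0,255),-1)
u=wproj(T,P(V,VY,(-.04,0,.09))).astype(int);print(u); r,q=max(0,u[1]-150),max(0,u[0]-170); print(r,q)
save('p1.png',im[r:r+290,q:q+340],2.05); print(robot.current_time_s(),robot.current_finger_gap())
```

```text
False [ 0.45600323 -0.21045631  0.04655443]
gap 0.17074215015730165 68.49390149116516
[-38.49186259  31.54689138  57.28807322 103.09771307 -29.88677605
  62.06240171 -52.1258081 ]
[ 0.45453109 -0.05210133  0.20998494] 8.248137456746756
[275 155]
5 105
17.6333 0.16887881512440786
```

View pics/p1.png

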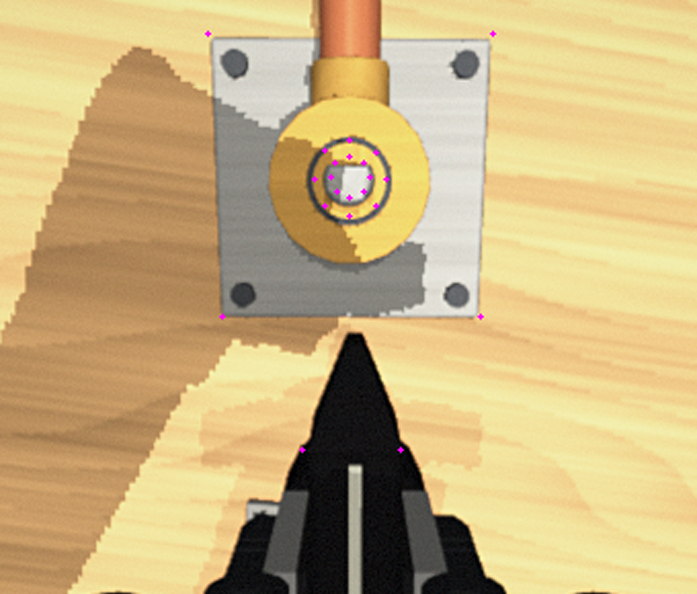

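The spindle and its D-flat are at (349,180), with the flat facing up towards the stub, so the yaw matches. The knob in hand has its line at column 355. I'll compute the residual offset numerically before inserting.

Run:
```python
from h import *
T2,T3=np.load('T2.npy'),np.load('T3.npy')
C=vision.calibration('wrist')['T_tool_cam']; 
def px(u,s,q,r): return np.array(u)/s+[q,r]
# T2: in knob-grasp frame (TCP at grasp: .4560,-.2105 yaw 45.5)
k=P((.457,-.206),48,(-.0039,-.0016,0))
for n,u in [('front',(403,234)),('back',(398,348)),('tailL',(368,410)),('tailR',(428,410))]:
    w=wat(T2,px(u,2.8,137,58),.051); print(n,(rz(45.5).T@(w-np.r_[k[:2],0])*1e3).round(1))
G=T3@np.linalg.inv(C); t=G[:3,3]; y=8.248
w=wat(T3,px((355,465),2.05,105,5),t[2]-.0465+.051); print('hand front',(rz(y).T@(w-t)*1e3).round(1))
for n,u,z in [('ring',(349.5,179.5),.066),('flat top',(349,163),.091),('spindle bottom',(349,203),.091),('near plate',(348.5,317),.008),('far plate',(350,40.5),.008)]:
    w=wat(T3,px(u,2.05,105,5),z); print(n,(rz(VY).T@(w-np.r_[V,0])*1e3).round(1))
```

```text
front [22.   0.3 51. ]
back [-8.   0.1 51. ]
tailL [-25.4   7.4  51. ]
tailR [-24.6  -8.8  51. ]
hand front [22.3 -0.5  4.5]
ring [-0.1  0.3 66. ]
flat top [ 4.3  0.4 91. ]
spindle bottom [-7.4  0.4 91. ]
near plate [-55.3   1.1   8. ]
far plate [52.9  0.3  8. ]
```

The knob is centred on the TCP in x, and the spindle is within 1 mm of V. I'll insert it now.

Run:
```python
from h import *
s=P(V,VY,(-.0001,.0009,0)); o=[180,0,VY]
robot.line_to([s[0],s[1],.165],o,velocity=.12)
robot.pause(.2); f0=robot.current_contact_force()
st=robot.line_to([s[0],s[1],.119],velocity=.03,f_stop=6)
t=robot.current_tool_pos(); print(st,t,robot.current_contact_force()-f0,robot.current_time_s())
if t[2]<.124:
    robot.pause(.3)
    st=robot.line_to([s[0],s[1],.108],velocity=.02,f_stop=22)
    robot.pause(.4)
    print(st,robot.current_tool_pos(),robot.current_eef_rot(),robot.current_contact_force()-f0,robot.current_finger_gap(),robot.current_gripper_force(),robot.current_time_s())
```

```text
False [ 0.52370679 -0.04064083  0.11917882] [-0.48026605  0.63335268 -0.61435435] 20.3583
True [ 0.52383626 -0.04071249  0.11264132] [-1.79909251e+02 -2.89063788e-02  8.31099869e+00] [-2.4281029   0.80921694  7.48078942] 0.17094490217460112 69.52380180358887 21.5167
```

Run:
```python
from h import *
t=robot.current_tool_pos()
f=robot.current_contact_force()[2]
for z in np.arange(.1122,.1085,-.0005):
    robot.line_to([t[0],t[1],z],velocity=.02); robot.pause(.15)
    f=robot.current_contact_force()[2]; print(round(z,4),robot.current_tool_pos()[2].round(5),f.round(2),robot.current_gripper_force().round(1))
    if f>25: break
print(robot.current_time_s())
i1=vision.grab_frame('side'); u=proj('side',P(V,VY,(0,0,.09))); r,q=int(u[1]-70),int(u[0]-95)
u=proj('side',P(H,HY,(-.045,0,.15))); r2,q2=int(u[1])-70,int(u[0])-95
save('end.png',np.hstack([i1[r:r+140,q:q+190],i1[r2:r2+140,q2:q2+190]]),2.1)
```

```text
Traceback (most recent call last):
AttributeError: 'float' object has no attribute 'round'
```

Run:
```python
from h import *
t=robot.current_tool_pos()
for z in np.arange(.1117,.1080,-.0005):
    robot.line_to([t[0],t[1],z],velocity=.02); robot.pause(.15)
    f=robot.current_contact_force()[2]; print('%.4f %.5f %.2f %.1f'%(z,robot.current_tool_pos()[2],f,robot.current_gripper_force()))
    if f>25: break
print(robot.current_time_s(),robot.current_eef_rot(),robot.current_contact_force())
i1=vision.grab_frame('side'); u=proj('side',P(V,VY,(0,0,.09))); r,q=int(u[1]-70),int(u[0]-95)
u=proj('side',P(H,HY,(-.045,0,.15))); r2,q2=int(u[1])-70,int(u[0])-95
save('end.png',np.hstack([i1[r:r+140,q:q+190],i1[r2:r2+140,q2:q2+190]]),2.1)
```

```text
0.1117 0.11268 8.38 69.5
0.1112 0.11224 8.52 69.7
0.1107 0.11220 12.26 70.2
0.1102 0.11214 14.86 70.6
0.1097 0.11213 17.24 71.0
0.1092 0.11209 20.62 71.4
0.1087 0.11203 24.11 71.8
0.1082 0.11201 27.46 72.2
25.1167 [-1.79737084e+02 -2.42912469e-03  8.31357669e+00] [-7.7778921   3.11047755 27.45876437]
```

View pics/end.png

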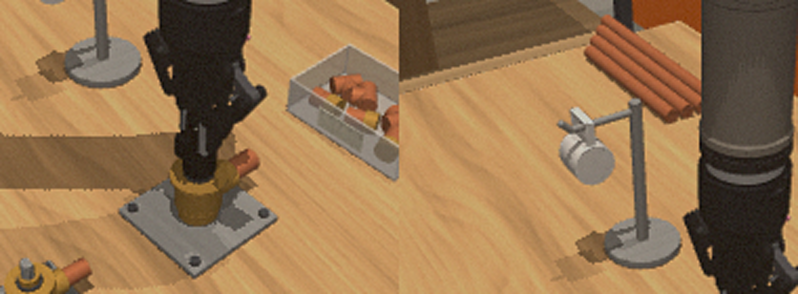

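The left panel shows the knob seated and pressed on the spindle at (200,170). The force rises steeply at z ≈ 0.112, so the spindle is on its stop. The right panel shows the cap hanging on the hook at (588,150). Handing in.

```bash
python3 -c "
from h import *
print(workorder.close_job())"
```

```text
the job is handed in; nothing more can be done
None
```

I handed the job in at about 25 s of the 58 s: the cap hangs released by its loop on the hook, and the gripper is still holding the knob, which is seated flat to flat and pressed down to the spindle's stop with about 27 N; the hand-in returned no verdict.

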